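# Set the etching press's push-to-turn pressure selector

## Task

Put the loose selector knob fully down on the square spindle of the press's pressure selector, push it in and turn it until the pointer faces the tall marker peg, then let it spring back out so that it locks in that notch. Leave the knob sitting on the spindle, let go of it, and do not disturb the ink tin, the brass weight, the wooden block or the jar.

Things in the scene. Friction and masses are not known exactly. Their poses are not given: they have to be found in the camera images.
- knob: Loose selector knob, 73 mm tall, 0.22 kg, upright on the table. Steel square hub 34 x 34 mm, 30 mm high, with a square socket 19.8 mm wide, 24 mm deep, open below; thin neck; black square head 26 x 26 mm from 41 to 73 mm height. Origin: centre of its underside; z up; x and y square to the flats of hub, socket and head, so grip the head across x or across y.
- knob_head (a point): Centre of the knob's square head, 57 mm above its underside, on its axis: the place to grip.
- sel_base: Pressure selector, fixed: grey plate 210 x 210 mm, 36 mm high, with a round ring on it (124 mm outer, 100 mm inner diameter, top at 60 mm height). Six teeth point in from the ring to 35 mm from the axis, 8 mm wide and high, tops level with it, at -100, -60, -20, 20, 60, 100 degrees from x; between them are five notches. Origin: centre of underside, on the spindle axis; off notch along +x.
- spindle_foot (a point): On the spindle axis, on the collar (60 mm diameter, 59.5 mm above the table at rest) where the fitted knob's underside rests; moves with the spindle. Square spindle stands 21 mm above it: 18 mm wide, top 4 mm narrowed to 15. x is the pointer's direction; x and y square to the flats. Knob fits at any quarter turn, flats lined up within 0.05 rad, with about 0.1 rad play.
- pointer_aim (a point): The spot the pointer aims at, 82 mm from the spindle axis (the radius of peg and plugs), moving with the spindle. The pointer is a steel bar 9 mm wide with a white line, reaching to 46 mm from the axis; at rest it stands in a notch between two teeth and turns at most about 0.11 rad either way.
- sel (a joint): Angle of spindle and pointer (rad), growing anticlockwise seen from above. 0: off notch, where it starts (within 0.08); other notches at -1.396, -0.698, 0.698 and 1.396; stops at -1.5 and 1.5. It stays where it is left; turning takes about 0.1 N m.
- sel_push (a joint): How far the spindle is pushed in (m): 0 sprung out, 0.009 fully in. It needs 5.5 N to start and 11.4 N fully in. Beyond 0.0075 the pointer passes beneath the teeth and can turn; let go in a notch, it springs back to 0 and locks.
- peg: The tall steel marker peg, 10 mm diameter, 30 mm high (with a 15 mm foot), fixed on the plate 82 mm from the spindle's axis. It stands at one of the four notches other than off; flat steel plugs, 15 mm diameter and 3 mm high, stand at the other three. Origin: centre of its underside.
- tin: Bystander: plain steel ink tin, 68 mm diameter, 125 mm high, standing beside one flat of the knob (centres about 103 mm apart). Origin: centre of its underside.
- weight: Bystander: low brass weight, 68 mm diameter, 40 mm high, beside another flat of the knob (centres about 103 mm apart). Origin: centre of its underside.
- jar: Bystander: glass jar with a steel cap, 68 mm diameter, 85 mm high, beside the selector, on the side opposite its off notch. Origin: centre of its underside.
- block: Bystander: small wooden printing block, 62 x 62 x 23 mm, lying beside a third flat of the knob (centres about 103 mm apart). Origin: centre of its underside.
Things that resemble listed ones, but are neither listed nor needed, are in the scene too. What is shaped like the knob but blue or purple is not meant.

How it is judged:
On the way:
1. the knob sits fully down on the spindle and has pushed it in (horizontal distance between knob and spindle_foot below 0.004 m and z of knob in the frame of spindle_foot below 0.004 m and angle between knob's own z axis and vertical below 0.12 rad and value of joint sel_push above 0.006 m), for 0.1 s.
At the end, for the whole second after the job is handed in: the pointer faces the tall peg (aim spot within 16 mm of it, about 0.2 rad), the spindle has sprung back out (within 2 mm), and the knob sits released, upright (within 0.12 rad) and at rest on the spindle, its underside within 4 mm of the collar (horizontal distance between pointer_aim and peg below 0.016 m and value of joint sel_push below 0.002 m and horizontal distance between knob and spindle_foot below 0.004 m and z of knob in the frame of spindle_foot below 0.004 m and angle between knob's own z axis and vertical below 0.12 rad and linear speed of knob below 0.02 m/s and contact force between the fingers and knob below 0.1 N); the robot touches nothing.
It fails at once if the ink tin is moved by more than 15 mm or tipped (distance of tin from where it was at the start of the episode above 0.015 m or angle between tin's own z axis and vertical above 0.3 rad).
It fails at once if the brass weight is moved by more than 15 mm (distance of weight from where it was at the start of the episode above 0.015 m).
It fails at once if the wooden block is moved by more than 15 mm (distance of block from where it was at the start of the episode above 0.015 m).
It fails at once if the jar is moved by more than 15 mm or tipped (distance of jar from where it was at the start of the episode above 0.015 m or angle between jar's own z axis and vertical above 0.3 rad).
It also fails if it takes over 51 s, if anything falls off the work surface, if the arm or the gripper's body presses on something with over 40 N, if the wrist force passes 120 N, or if a joint passes its speed limit or range.

## Robot

A 7-joint arm with a two-finger parallel gripper is mounted at the origin on the work surface. World frame = base frame: x ahead of the robot, y to its left, z up, the work surface at z = 0. Lengths are in m, angles in rad, forces in N, time in s.
With the tool pointing down it reaches from about 0.425 to 0.95 m from the base axis. Payload 4.7 kg.
Tool frame: the origin (TCP) lies between the finger pads; the fingertips stand 25 mm ahead of it and the grasp point (between the pads) lies 6 mm ahead of it; z points along the fingers, y is the line along which they close (so a half turn about z gives the same grasp; the last joint's range is limited). The gripper opens to 85 mm and grips with 20 to 120 N. Pads are 22 mm wide; open, the fingers measure 114 mm over their backs; the gripper's body (76 mm by 85 mm) begins 54 mm behind the grasp point. The pads swing forward as they close: fully open they stand 13 mm farther back than shut.
Start: joints at [1.218, 0.469, -0.049, 1.532, 0.024, 1.141, -0.082], TCP at [0.215, -0.64, 0.256] pointing down, gripper open.
Joint ranges: [-2.59, 2.59], [-0.33, 1.99], [-1.39, 1.29], [0.1, 2.45], [-1.04, 4.18], [0.21, 1.99], [-2.66, 2.66]. Speed limits (rad/s): [2.57, 2.57, 3.14, 3.14, 3.14, 3.14, 3.14].

## Interface

Orientations are given as a 3x3 rotation matrix whose columns are the frame's x, y, z axes.
In Python, from rig import * gives the robot as it stands. Calls block until the motion is done:
- movep(position, orientation): joint-space move of the TCP to a pose.
- move_l(position, attitude=None, feed=0.15, until_force=None): straight line of the TCP; attitude=None keeps the orientation; feed is the mean speed in m/s. With until_force (N) it stops when the force on the tool has changed by that much, and returns True; else False.
- move_joints(angles): joint-space move.
- command_gripper(opening, newtons=None): finger opening in m; newtons is the grip in N (None keeps the last); returns when the fingers have stopped.
- sleep(seconds).
- inverse_kinematics(position, orientation): joint angles nearest the present ones, or None.
- sense(): the state.
- camera(name): name is "side" or "top" or "wrist"; returns (picture, depth): 420x560x3 uint8, red, green, blue; 420x560 float32, m along the optical axis (not along the pixel's ray), 0 where there is no reading.
- camera_params(name): a dict with "K" (3x3 intrinsics, pixels), "position" and "rotation" of the camera in the world; the wrist camera has in their place "tool_from_camera" (4x4, takes a point from camera to tool coordinates, whose origin is the TCP and whose axes are the flange's). Camera axes: x right, y down, z forward; pixel columns grow to the right and rows downward; lengths in m; the calibration is good to about 2 mm. A picture is of the moment at which its call begins: read the wrist's pose just before it. camera_params takes no time and is no camera call.
A pose or a line that the arm cannot do raises Unreachable and nothing moves.
- finish_job(): hands the job in; it is judged then, once.
The state is a dict: "time_s": time; "joint_pos": joint angles; "qd": joint speeds; "joint_efforts": joint torques, N m; "position": TCP position; "tcp_rot": TCP orientation; "wrist_force": force on the tool from outside, world axes, zero at the start; "ft_torque": the same for the moment, N m; "finger_gap": finger opening in m; "gripper_force": force on a finger pad.
Only numpy, scipy, OpenCV 4.12 (cv2) and the standard library are available. Lean on these libraries where they do the work, as an engineer would, in place of code of your own. Each camera call takes 0.05 s, during which the arm holds its last target. There are 200 camera calls.

## Working session

There is one attempt and no reset: what is moved stays moved. The work goes in short steps, each a Python script; the robot and the scene stay as the last script left them, time stands still between calls to the robot, and variables do not carry over. Pictures are saved under pics/ and viewed, at most 10 in all, crops included, and the job is handed in when it is done.

```bash
ls; mkdir -p pics; python3 - <<'E'
from rig import *
import cv2,numpy as np
for n in("top","side"):
    p,d=camera(n); cv2.imwrite(f"pics/{n}0.png",p[:,:,::-1]); np.save(f"pics/{n}0d.npy",d)
    c=camera_params(n); print(n,c["K"],c["position"],c["rotation"])
print(camera_params("wrist"));print(sense()["time_s"],sense()["tcp_rot"])
E
```

```text
pics
top [[394.49509944   0.         277.39687078]
 [  0.         394.49509944 212.17747718]
 [  0.           0.           1.        ]] [ 0.50153972 -0.03872939  0.87705065] [[ 0.02978245 -0.99952094  0.00841974]
 [-0.9992518  -0.02956438  0.02493582]
 [-0.02467495 -0.00915609 -0.9996536 ]]
side [[392.19380606   0.         277.0634162 ]
 [  0.         392.19380606 211.67290582]
 [  0.           0.           1.        ]] [ 0.36598041 -0.73805872  0.48441233] [[ 0.9683162  -0.1368315   0.20890398]
 [-0.24924158 -0.47738183  0.8426062 ]
 [-0.0155681  -0.8679768  -0.49636066]]
{'K': array([[360.64366272,   0.        , 276.76354317],
       [  0.        , 360.64366272, 217.46001945],
       [  0.        ,   0.        ,   1.        ]]), 'tool_from_camera': array([[ 5.09085544e-04, -9.46105109e-01, -3.23859326e-01,
         8.38264241e-02],
       [ 9.99999729e-01,  3.09652923e-04,  6.67330462e-04,
        -5.45233233e-04],
       [-5.31080772e-04, -3.23859578e-01,  9.46105011e-01,
        -1.17301539e-01],
       [ 0.00000000e+00,  0.00000000e+00,  0.00000000e+00,
         1.00000000e+00]])}
0.1 [[ 9.48034088e-01  3.18168136e-01 -6.36451983e-04]
 [ 3.18168762e-01 -9.48032670e-01  1.64184049e-03]
 [-8.09959460e-05 -1.75901989e-03 -9.99998450e-01]]
```

View pics/top0.png

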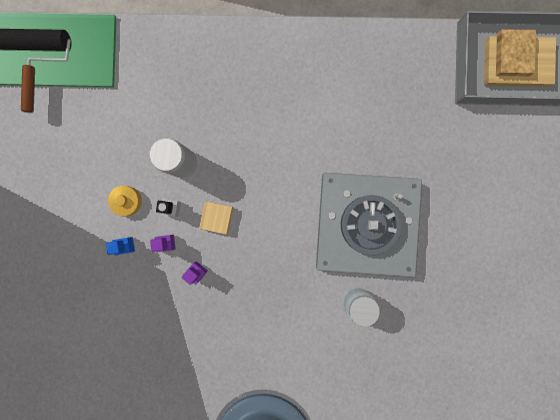

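View pics/side0.png

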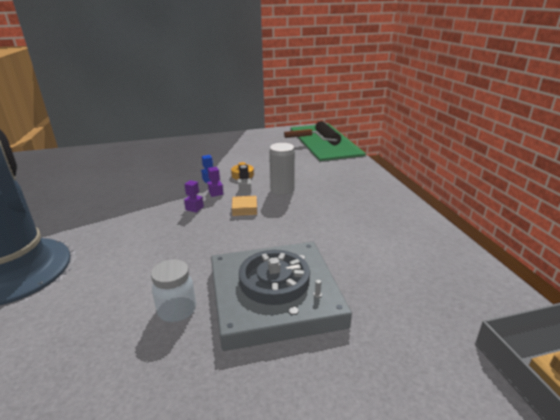

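The top picture shows the knob (black head) at (165,207), the tin at (166,155), the weight at (124,201) and the block at (217,218). The selector spindle is at (374,225). The tall peg is at about (400,197), which puts it at the -0.698 notch, with plugs at (347,193), (332,215) and (409,220). The side picture agrees: peg at (318,288), knob at (244,172).

```bash
cat > h.py <<'E'
from rig import *
import cv2,numpy as np
def cam(n):
    c=camera_params(n)
    if n!="wrist": R,t=np.array(c["rotation"]),np.array(c["position"])
    else:
        s=sense(); T=c["tool_from_camera"]; B=np.array(s["tcp_rot"]); R=B@T[:3,:3]; t=np.array(s["position"])+B@T[:3,3]
    return np.array(c["K"]),R,t
def cloud(d,K,R,t):
    v,u=np.mgrid[:d.shape[0],:d.shape[1]]
    P=np.stack([(u-K[0,2])/K[0,0]*d,(v-K[1,2])/K[1,1]*d,d],-1)
    return P@R.T+t
def snap(n,f):
    K,R,t=cam(n); p,d=camera(n); cv2.imwrite(f"pics/{f}.png",p[:,:,::-1]); X=cloud(d,K,R,t); X[d==0]=np.nan; return p,d,X,K,R,t
def tool(yaw): # z down, y (closing) axis at angle yaw
    y=np.array([np.cos(yaw),np.sin(yaw),0]); z=np.array([0,0,-1.]); return np.stack([np.cross(y,z),y,z],1)
E
python3 - <<'E'
from h import *
np.set_printoptions(precision=4,suppress=True)
im={n:cv2.imread(f"pics/{n}0.png") for n in("top","side")}
X={n:cloud(np.load(f"pics/{n}0d.npy"),*cam(n)) for n in im}
for nm,n,(u,v),r,zr in[("knob","top",(165,207),9,(.06,.09)),("knobs","side",(244,170),9,(.06,.09)),("tin","top",(166,155),20,(.11,.14)),("weight","top",(124,201),20,(.02,.06)),("block","top",(217,218),20,(.015,.04)),
  ("spindle","top",(374,225),9,(.074,.09)),("spindles","side",(274,265),10,(.074,.09)),("pegT","top",(400,197),8,(.055,.075)),("pegS","side",(318,286),9,(.055,.075)),("purp1","top",(163,243),14,(.06,.09)),("jar","top",(364,312),20,(.075,.1)),("plate","top",(370,225),65,(.03,.045))]:
    P=X[n][v-r:v+r+1,u-r:u+r+1].reshape(-1,3); m=(P[:,2]>zr[0])&(P[:,2]<zr[1]); Q=P[m]
    if len(Q)<3: print(nm,len(Q),np.percentile(P[:,2],[1,50,99]));continue
    b=cv2.minAreaRect((Q[:,:2]*1000).astype(np.float32)); print(nm,len(Q),Q.mean(0),"mid",(Q.max(0)+Q.min(0))/2,b)
E
```

```text
knob 175 [0.5115 0.2166 0.0722] mid [0.5112 0.2181 0.0685] ((511.8385009765625, 218.47116088867188), (26.176006317138672, 25.67043113708496), 81.86797332763672)
knobs 82 [0.512  0.2109 0.0701] mid [0.5137 0.2162 0.0681] ((513.1438598632812, 217.79388427734375), (28.57137680053711, 24.453968048095703), 79.64622497558594)
tin 951 [0.6111 0.1956 0.1239] mid [0.6123 0.1967 0.1196] ((611.4174194335938, 197.0470428466797), (63.806968688964844, 63.69962692260742), 15.181111335754395)
weight 751 [0.5237 0.3193 0.0278] mid [0.5233 0.321  0.032 ] ((523.2256469726562, 320.7884216308594), (65.70232391357422, 66.16256713867188), 1.9088034629821777)
block 814 [0.493  0.1167 0.0233] mid [0.4931 0.1172 0.0212] ((492.97454833984375, 117.2999267578125), (62.22677230834961, 61.866127014160156), 79.9415283203125)
spindle 83 [ 0.4885 -0.2121  0.0795] mid [ 0.4882 -0.2131  0.0788] ((488.16534423828125, -213.1864471435547), (16.1876220703125, 18.180723190307617), 1.5331249237060547)
spindles 98 [ 0.488  -0.2165  0.0795] mid [ 0.4891 -0.2143  0.0788] ((489.161865234375, -214.5105743408203), (18.224643707275
[... 174 characters left out ...]
80623245239258), 42.386680603027344)
pegS 51 [ 0.5489 -0.2698  0.0631] mid [ 0.5475 -0.2597  0.0624] ((545.4488525390625, -260.01220703125), (9.080116271972656, 29.898273468017578), 20.291210174560547)
purp1 176 [0.4342 0.2263 0.072 ] mid [0.4344 0.2281 0.0686] ((433.7485656738281, 227.8437957763672), (25.828266143798828, 26.545862197875977), 8.949505805969238)
jar 732 [ 0.3165 -0.1973  0.085 ] mid [ 0.3154 -0.1978  0.0824] ((316.01873779296875, -198.17007446289062), (58.768043518066406, 58.27668762207031), 60.7650146484375)
plate 7698 [ 0.4871 -0.2108  0.0365] mid [ 0.4719 -0.2132  0.0375] ((470.1337585449219, -212.5358123779297), (210.62246704101562, 245.99464416503906), 87.84529876708984)
```

Both views agree: knob at (0.512, 0.218), spindle at (0.4885, -0.2135), and all heights match the text. Next I go above the knob for a close look.

```bash
cat >> h.py <<'E'
def rect(X,c,zr,r=.03):
    m=(abs(X[...,0]-c[0])<r)&(abs(X[...,1]-c[1])<r)&(X[...,2]>zr[0])&(X[...,2]<zr[1]); Q=X[m]
    return len(Q),cv2.minAreaRect((Q[:,:2]*1000).astype(np.float32)),np.median(Q[:,2])
E
python3 - <<'E'
from h import *
np.set_printoptions(precision=4,suppress=True)
y=np.radians(81)
for a in(y,y-np.pi):
    for p in((.512,.218,.22),(.512,.218,.063)): print(np.degrees(a),inverse_kinematics(p,tool(a)))
    for b in (a-y, a-y+np.pi/2,a-y-np.pi/2):
      for t in(0,-.9): print(np.degrees(b+t),inverse_kinematics((.4885,-.2135,.125),tool(b+t)))
E
```

```text
81.0 [ 0.3186  0.5384 -1.0887  1.8175  0.5305  1.115   0.4562]
81.0 [ 0.2784  0.8133 -1.0784  1.9372  0.8902  0.9681  0.1735]
0.0 [ 0.7319  0.4479 -0.5053  1.9746  0.2991  0.7917  0.056 ]
-51.56620156177409 [ 0.6052  0.4219 -0.3422  1.9817  0.1987  0.7698 -0.7525]
90.0 [ 0.8904  0.4999 -0.7185  1.9661  0.4396  0.8353  1.5009]
38.43379843822591 [ 0.8003  0.4672 -0.5957  1.9708  0.3572  0.8078  0.6745]
-90.0 [ 0.5104  0.409  -0.2223  1.9873  0.1278  0.7585 -1.3579]
-141.56620156177408 [ 0.3424  0.3977 -0.0119  1.9972  0.0068  0.7468 -2.1443]
-99.0 [ 0.2274  0.4702 -0.9339  1.8216  0.4288  1.0675 -2.5957]
-99.0 [-0.0579  0.5893 -0.5541  1.9548  0.4576  0.7233 -2.6146]
-180.0 [-0.4563  0.6562  1.1125  2.0385 -0.7516  0.9296 -2.0742]
-231.5662015617741 [ 1.1738  0.7174 -1.1786  1.9527  0.787   1.0309  1.8705]
-90.0 [ 0.5104  0.409  -0.2223  1.9873  0.1278  0.7585 -1.3579]
-141.56620156177408 [ 0.3424  0.3977 -0.0119  1.9972  0.0068  0.7468 -2.1443]
-270.0 [ 0.8904  0.4999 -0.7185  1.9661  0.4396  0.8353  1.5009]
-321.5662015617741 [ 0.8003  0.4672 -0.5957  1.9708  0.3572  0.8078  0.6745]
```

```bash
python3 - <<'E'
from h import *
np.set_printoptions(precision=4,suppress=True)
movep((.49,-.21,.27),tool(np.radians(90)))
_,_,X,*_=snap("wrist","sel1"); np.save("pics/selX.npy",X)
print("sp",rect(X,(.4885,-.2135),(.0775,.09),.02),"time",sense()["time_s"])
movep((.512,.218,.25),tool(np.radians(81)))
_,_,X,*_=snap("wrist","knob1")
print("kn",rect(X,(.512,.218),(.068,.08)),"hub",rect(X,(.512,.218),(.025,.034),.025),sense()["time_s"])
E
python3 -c "
import cv2,numpy as np
cv2.imwrite('pics/both.png',cv2.resize(np.hstack([cv2.imread('pics/sel1.png')[:,80:480],cv2.imread('pics/knob1.png')[:,80:480]]),(800,420)))"
```

```text
sp (284, ((488.6240234375, -212.6731414794922), (15.140142440795898, 16.384370803833008), 89.75395202636719), np.float64(0.08025792942567428)) time 2.0
kn (884, ((512.749267578125, 218.998291015625), (25.54128646850586, 26.345487594604492), 82.2816162109375), np.float64(0.07261204542986968)) hub (448, ((512.4617919921875, 219.31320190429688), (33.985843658447266, 33.65683364868164), 82.64888763427734), np.float64(0.029705087227830412)) 3.6333
```

View pics/both.png

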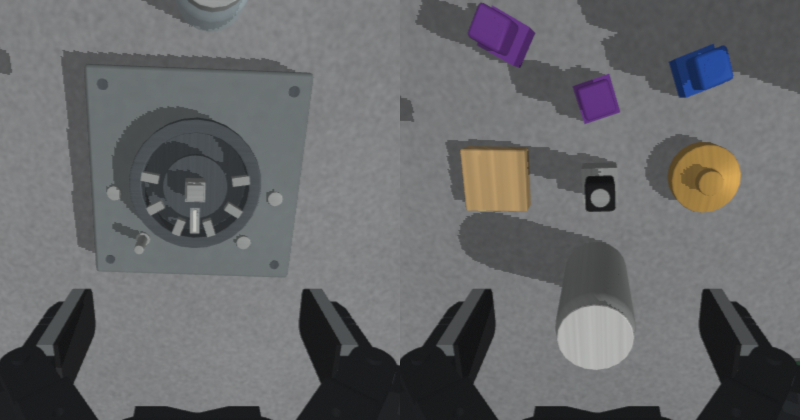

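```bash
python3 - <<'E'
from h import *
np.set_printoptions(precision=4,suppress=True)
X=np.load("pics/selX.npy"); c=np.array([.4886,-.2130])
D=X[...,:2]-c; r=np.hypot(D[...,0],D[...,1]); a=np.degrees(np.arctan2(D[...,1],D[...,0])); z=X[...,2]
for lo in(.024,.03,.036,.042):
    m=(r>lo)&(r<lo+.004)&(abs(a)<14)&(z>.045); h=a[m]; zz=z[m]; hi=zz>np.nanpercentile(zz,90)-.003; print(lo,m.sum(),np.percentile(zz,[10,50,90]),h[hi].min(),h[hi].max(),h[hi].mean(),hi.sum())
m=(r>.05)&(r<.062)&(z>.057)&(z<.064);Q=X[m][:,:2]; A=np.c_[2*Q,np.ones(len(Q))]; s=np.linalg.lstsq(A,(Q**2).sum(1),rcond=None)[0]; print("ring",s[:2],len(Q))
m=(r>.07)&(r<.095)&(z>.06)&(z<.075); print("peg",X[m].mean(0),a[m].mean(),r[m].mean(),m.sum())
m=(r>.03)&(r<.1)&(z>.034)&(z<.044); print("plate",cv2.minAreaRect((X[(r<.15)&(z>.03)&(z<.045)][:,:2]*1000).astype(np.float32)))
R=tool(np.radians(82.4)); k=(.5127,.2190)
command_gripper(.060,80)
movep((*k,.12),R); move_l((*k,.066),R,feed=.08)
command_gripper(.0,80)
s=sense();print(s["finger_gap"],s["gripper_force"],s["position"],s["wrist_force"])
move_l((*k,.24),R,feed=.15)
s=sense();print(s["finger_gap"],s["gripper_force"],s["wrist_force"],s["time_s"])
E
```

```text
0.024 52 [0.0586 0.0594 0.0606] -13.785323807128298 13.27079808597654 -0.6610427952235166 52
0.03 39 [0.0584 0.059  0.0601] -7.874678169467518 10.202280723688514 0.04434951197452792 39
0.036 40 [0.0584 0.0596 0.0608] -6.6642712999060985 13.713842135566576 1.0084390087675756 40
0.042 35 [0.0586 0.0596 0.0603] -5.766240222411777 13.777686435552404 0.6040414675775412 35
ring [ 0.4883 -0.2129] 4522
peg [ 0.5484 -0.2674  0.065 ] -42.28616951519338 0.08082401014139495 91
plate ((466.550048828125, -212.03158569335938), (210.6286163330078, 253.33810424804688), 87.85809326171875)
0.024929795215140847 79.10626888275146 [0.5132 0.2193 0.0666] [0.233 0.529 4.095]
0.024930939456486896 78.50130200386047 [-0.3808 -0.3598 -2.0945] 7.125
```

The knob is held (gap 25 mm, lift force matches its weight). I carry it over the spindle and lower it with a force stop.

```bash
python3 - <<'E'
from h import *
np.set_printoptions(precision=4,suppress=True)
R=tool(np.radians(90.3)); c=(.4888,-.2127)
movep((*c,.24),R); move_l((*c,.165),R,feed=.1); sleep(.2)
f0=sense()["wrist_force"]; print(f0,sense()["position"],sense()["tcp_rot"][:,1])
hit=move_l((*c,.1275),R,feed=.03,until_force=4)
s=sense();print(hit,s["position"],s["wrist_force"]-f0,s["ft_torque"],s["finger_gap"],s["time_s"])
p,_,X,*_=snap("side","ins")
cv2.imwrite("pics/ins_c.png",cv2.resize(p[180:340,190:370,::-1],None,fx=3,fy=3,interpolation=cv2.INTER_CUBIC))
E
```

```text
[-0.095   0.5369 -2.2941] [ 0.4892 -0.2128  0.1656] [-0.0051  1.     -0.0006]
False [ 0.4889 -0.2127  0.1277] [ 0.5984 -1.0662 -0.3206] [-0.0293  0.0072  0.0529] 0.025158610100318522 11.2167
```

View pics/ins_c.png

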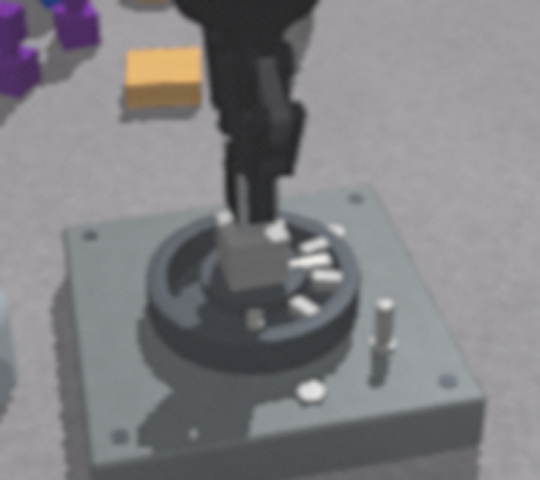

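The crop shows the knob hub at (255,255) down on the spindle inside the ring, with the peg at (385,325). There was no jam. Now I push in.

```bash
python3 - <<'E'
from h import *
np.set_printoptions(precision=4,suppress=True)
R=tool(np.radians(90.3)); c=(.4888,-.2127)
f0=sense()["wrist_force"]
hit=move_l((*c,.1140),R,feed=.015,until_force=15); sleep(.2)
s=sense();print(hit,s["position"],s["wrist_force"]-f0,s["ft_torque"],s["time_s"])
E
```

```text
True [ 0.4891 -0.2127  0.1173] [-2.7342 -0.0819  9.2711] [ 0.0272  0.419  -0.0046] 12.1917
```

```bash
python3 - <<'E'
from h import *
np.set_printoptions(precision=4,suppress=True)
R=tool(np.radians(90.3)); c=(.4888,-.2127)
f0=sense()["wrist_force"]
for z in(.1168,.116,.1152):
    move_l((*c,z),R,feed=.01); sleep(.2)
    s=sense();print(z,s["position"],s["wrist_force"],s["ft_torque"])
    if s["wrist_force"][2]>14: break
E
```

```text
0.1168 [ 0.4891 -0.2127  0.1175] [-2.6019 -0.9905  7.1785] [0.0375 0.6425 0.0719]
0.116 [ 0.4891 -0.2127  0.117 ] [-3.4095 -0.7476 10.6986] [0.133  0.8528 0.0046]
0.1152 [ 0.4892 -0.2127  0.117 ] [-5.3381  0.8934 14.7284] [ 0.1776  1.2622 -0.0014]
```

It has bottomed out: height stays at 0.117 while the force rises. Now I turn by -45.5° while holding it pressed.

```bash
python3 - <<'E'
from h import *
np.set_printoptions(precision=4,suppress=True)
c=(.4888,-.2127,.1152)
for a in np.arange(5,46,5).tolist()+[45.8]:
    movep(c,tool(np.radians(90.3-a)))
    s=sense(); y=s["tcp_rot"][:,1]; print(a,90.3-np.degrees(np.arctan2(y[1],y[0])),s["position"],s["wrist_force"],s["ft_torque"][2],s["time_s"])
    if abs(s["ft_torque"][2])>1.5: break
E
```

```text
5 5.0234739314980885 [ 0.4893 -0.2127  0.117 ] [-4.0396  1.225  15.4123] -0.06514419737925782 13.7917
10 10.027836094412947 [ 0.4893 -0.2127  0.117 ] [-4.1289 -0.0471 15.5455] -0.041140397638312454 14.0417
15 15.027870408858476 [ 0.4893 -0.2128  0.117 ] [-4.2858 -0.2096 15.7733] -0.06499597893583171 14.2917
20 20.023174312786722 [ 0.4893 -0.2128  0.117 ] [-3.9943  0.4545 15.9228] -0.01355101069743396 14.5417
25 25.029612018123004 [ 0.4893 -0.2129  0.117 ] [-4.6192  0.2185 14.1263] -0.058123491758272236 14.7917
30 30.02498779245711 [ 0.4893 -0.2129  0.117 ] [-3.9364 -0.0461 15.3172] -0.011159055733701066 15.0417
35 35.027262660170216 [ 0.4893 -0.2129  0.117 ] [-5.1424 -0.1552 15.0585] -0.09337166743594782 15.2917
40 40.02989428028366 [ 0.4892 -0.213   0.117 ] [-5.1382  0.3204 16.1622] -0.11404320817695006 15.5417
45 45.030409273592376 [ 0.4892 -0.213   0.117 ] [-4.3493 -0.3245 16.4198] -0.11856541171837923 15.7917
45.8 45.80095597977846 [ 0.4893 -0.213   0.117 ] [-5.0956  0.624  16.0595] 0.018692550741622314 16.0417
```

```bash
python3 - <<'E'
from h import *
np.set_printoptions(precision=4,suppress=True)
R=tool(np.radians(90.3-45.8)); c=(.4888,-.2129)
for z in(.119,.122,.1245,.1265):
    move_l((*c,z),R,feed=.02); sleep(.1)
    s=sense();print(z,s["position"],s["wrist_force"],s["ft_torque"][2])
command_gripper(.055); sleep(.3)
s=sense();print(s["finger_gap"],s["gripper_force"],s["wrist_force"])
move_l((*c,.29),R,feed=.12)
p,d,X,*_=snap("wrist","rel"); p2,_,X2,*_=snap("top","rel2"); p3,*_=snap("side","rel3")
print("head w",rect(X,(.4885,-.213),(.125,.145)),"t",rect(X2,(.4885,-.213),(.125,.145)),sense()["time_s"])
f=lambda q:cv2.resize(q,(400,400),interpolation=cv2.INTER_CUBIC)
cv2.imwrite("pics/rel_c.png",np.hstack([f(p[60:360,130:430]),f(p3[190:350,200:360])])[:,:,::-1])
E
```

```text
0.119 [ 0.4891 -0.2131  0.1196] [-1.6431 -1.3255  5.8528] -0.04672741121328945
0.122 [ 0.489  -0.2131  0.1222] [-0.7167 -0.2957  3.4744] -0.008955419334868282
0.1245 [ 0.489  -0.213   0.1245] [-0.3546 -1.363   3.1276] -0.05742653604424949
0.1265 [ 0.4885 -0.2126  0.1262] [0.8007 0.1937 0.212 ] -0.009335757788860866
0.05523469718239566 0.0 [ 0.1093  0.1913 -0.1397]
head w (1039, ((488.1679992675781, -211.82015991210938), (25.520044326782227, 26.499494552612305), 43.74714279174805), np.float64(0.1321109393968835)) t (198, ((487.66473388671875, -212.47946166992188), (26.494218826293945, 26.131254196166992), 44.916168212890625), np.float64(0.13241458086751595)) 19.975
```

View pics/rel_c.png

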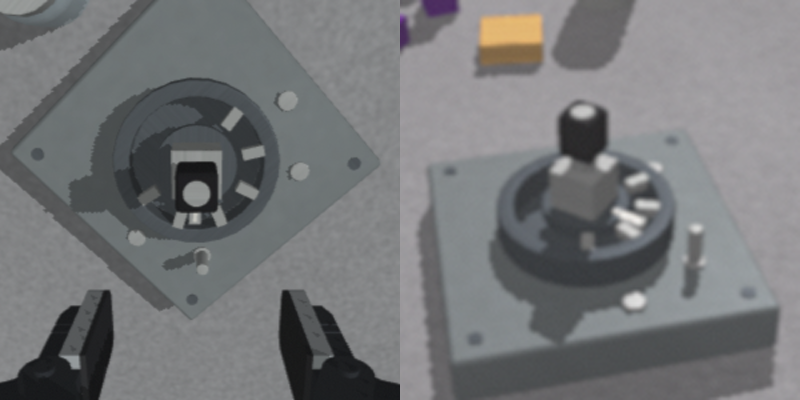

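The left view shows the pointer at (195,217), between two teeth and facing the peg at (201,262). The head top at 0.132 m means the knob is seated and the spindle has sprung out. Handing in.

```bash
python3 -c "
from rig import *
print(finish_job())"
```

```text
the job is handed in; nothing more can be done
None
```

The job is handed in at about 20 s: the knob sits released on the spindle, the spindle has sprung back out in the peg's notch with the pointer facing the tall peg, and the arm stayed clear of the tin, weight, block and jar; the hand-in call returned no verdict.

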